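# Load the reference filter into the photometer drawer

### The arm

A 7-joint arm with a two-finger parallel gripper is mounted at the origin on a cart in front of the work surface, level with it; the furniture and walls round the work are solid. World frame = base frame: x ahead of the robot, y to its left, z up, the work surface at z = 0. Lengths are in m, angles in rad, forces in N, time in s.
With the tool pointing down it reaches from about 0.425 to 0.875 m from the base axis. Payload 4.7 kg.
Tool frame: the origin (TCP) lies on the centre line of the jaws, within the pads' length; the fingertips stand 14 mm ahead of it and the grasp point (between the pads) lies 5 mm behind it; z points along the fingers, y is the direction in which the jaws open and shut (so a half turn about z gives the same grasp; the last joint's range is limited). The gripper opens to 87 mm and grips with 3 to 60 N. Pads are 19 mm wide; open, the fingers measure 117 mm over their backs; the gripper's body (75 mm by 190 mm) begins 51 mm behind the grasp point.
Start: joints at [1.339, 0.321, -0.07, 1.45, 0.023, 1.371, -0.057], TCP at [0.158, -0.63, 0.206] pointing down, gripper open.
Joint ranges: [-2.86, 2.86], [-0.3, 2.09], [-1.38, 1.24], [0.06, 2.45], [-1.56, 4.7], [0.09, 2.05], [-2.69, 2.69]. Speed limits (rad/s): [2.57, 2.57, 3.14, 3.14, 3.14, 3.14, 3.14].

### API

Orientations are given as a unit quaternion [w, x, y, z].
In Python, from station import manip gives the robot as it stands. The module is installed in compiled form; this text tells all that it offers.
- The arm moves only by the tool apply_moves, never from a script. Its argument "steps" is a list that holds one entry, the list of rows, each a list of 7 numbers: the opening, from 0 (shut) to 1 (fully open), then the shift along the tool's x, y, z in mm, then the turn, a rotation vector about the tool's x, y, z in degrees. In form: [[[hand, x, y, z, ax, ay, az], ...]]. A call has 1 to 10 rows; each row is the pose to reach, as a shift and turn from the pose commanded when the call began, along the tool's axes at that moment; what a row does not reach only later rows make up. A row lasts 1/12 s, in which the tool goes at most 41.7 mm and 7.16 degrees, less where a joint would pass 70% of its speed; a pose out of reach is approached as far as the arm can. A call with a gripper value outside its range is refused whole. The fingers move at their own pace and stop on an object; "force" is the grip in N (left out, the last holds). Time passes only in rows, so rows that repeat a pose let the fingers close. It gives the time, the measured TCP pose, the force and the opening at its end, in the units of the state.
- manip.state(): the state, without advancing time (a new reading comes with each control period).
- manip.camera(name): name is "side" or "top"; returns a dict with "color" (420x560x3 uint8, red, green, blue), "mtx" (3x3 intrinsics, pixels), "extrinsics" (4x4, takes a point from camera to world coordinates). Camera axes: x right, y up, looking along -z (the intrinsics and any distortion apply to the point x, -y, -z); pixel columns grow to the right and rows downward; lengths in m; the calibration is good to about 2 mm. A picture is of the moment at which its call begins. There is no depth.
- manip.sign_off(): hands the job in, once; it reports no verdict.
Trained networks look in the newest picture that a camera, given by its name, has taken for a name from the list of things; names that differ only in an ending like _2 or _b are one class to them, and where a whole thing is asked for, a point or a joint stands for the part that bears it (a point fixed in the world has none). Each returns a list of dicts, best first, with "confidence" (0 to 1); they miss things now and then, are a little off and sometimes report something else, mostly with a low value. They report only what shows in the picture. A call takes as long as a camera call. They do not tell look-alikes from the thing itself.
- manip.search_frame(thing, camera): "bbox" ([left, top, right, bottom] in pixels, round what is visible of it).
- manip.cut_out(thing, camera): "pixels" (420x560 bool, what is visible of it) and "bbox" ([left, top, right, bottom] in pixels, round what is visible of it).
- manip.place_of(thing, camera): "location" ([column, row] in pixels: a listed point, or the origin of a listed thing).
The state is a dict: "clock": time; "joints": joint angles; "dq": joint speeds; "joint_torque": joint torques, N m; "position": TCP position; "tcp_rot": TCP orientation; "wrist_force": force on the tool from outside, world axes, zero at the start; "wrist_torque": the same for the moment, N m; "gripper_width": finger opening in m.
Only numpy, scipy, OpenCV 4.12 (cv2) and the standard library are available. Lean on these libraries where they do the work, as an engineer would, in place of code of your own. Each camera call takes 0.05 s, during which the arm holds its last target.

### The job

Load the photometer: without picking it up, gently push the round amber filter across its open drawer with your fingertips until it drops into the round black-floored cell and lies flat there. Then push the drawer fully home. Do not lift the filter, and leave the timer, marker, forceps and label roll beside the photometer where they are.

Things in the scene. Friction and masses are not known exactly. Their poses are not given: they have to be found in the camera images.
- filter: Loose round reference filter: black mount with an amber window, diameter 40 mm, 8 mm thick, about 30 g. Origin at the centre of its underside, z axis up through its face. It starts lying flat on the drawer's top surface (land, at height 30 mm), 50 to 105 mm from the cell's centre.
- cell (a point): Centre of the black floor of the round cell (recess) in the drawer; moves with the drawer. Cell 44 mm wide, 9 mm deep: floor at height 21 mm, mouth flush with the land at 30 mm, no raised rim; a seated filter lies 1 mm below the land. Axes: x = closing direction of the drawer, y left seen from the front, z up. The land reaches 48 mm to -x (front panel), 55 mm to -y, 135 mm to +y (no fences).
- panel (a point): Middle of the outer (robot-side) face of the drawer's white front panel; moves with the drawer, same axes as cell, in whose frame it lies at x -60, y +40 mm. Panel 214 mm wide (y), 12 mm thick (x), from height 4 to 35 mm, 5 mm above the land.
- drawer (a joint): How far the drawer is pushed in, m: 0 fully open, 0.120 fully home (panel 3 mm in front of the photometer's face). It slides along +x of cell, with about 2 N of friction, no spring, and stays where it is left.
- photometer: Fixed white bench photometer. Origin on the bench under the middle of its front face; x points into it, as the drawer closes; z up. 230 mm wide, 165 mm deep, roof 63 mm high; a grey part 98 mm high begins 85 mm behind the face. The face is 63 to 75 mm from the cell's centre at the start. The drawer's slot ends 3 mm above the land: a filter not seated cannot pass.
- bench_timer: Loose white bench timer with three buttons, 64 x 64 x 22 mm, origin at the centre of its underside; to be left alone.
- marker: Loose lab marker lying down, 14 x 134 x 15 mm, origin at the centre of its underside, long along its y axis; to be left alone.
- forceps: Loose steel forceps lying flat, 14 x 128 x 8 mm, origin at the centre of its underside, long along its y axis; to be left alone.
- label_roll: Loose roll of white labels, diameter 58 mm, 24 mm high, origin at the centre of its underside; to be left alone.
Things that resemble listed ones, but are neither listed nor needed, are in the scene too. What is shaped like the filter but green, grey or pink is not meant.

How it is judged:
On the way, in this order (a step that is already met when the one before it is completed fails the run):
1. the filter lies flat in the cell while the drawer is still open (pushed in less than 40 mm) (horizontal distance between filter and cell below 0.004 m and z of filter in the frame of cell below 0.002 m and angle between filter's own z axis and vertical below 0.06 rad and value of joint drawer below 0.04 m), for 0.2 s.
2. the drawer is pushed fully home (value of joint drawer above 0.117 m), for 0.2 s.
At the end, for the whole second after the job is handed in: The filter lies flat in the cell (within 4 mm of its centre, its underside within 2 mm of the floor, tilt under 0.06 rad) and at rest, and the drawer is home to within 3 mm (joint above 0.117) (horizontal distance between filter and cell below 0.004 m and z of filter in the frame of cell below 0.002 m and angle between filter's own z axis and vertical below 0.06 rad and value of joint drawer above 0.117 m and linear speed of filter below 0.01 m/s); the robot touches nothing.
It fails at once if the filter is lifted (its underside more than 10 mm above the drawer's land) (z of filter in the frame of cell above 0.019 m).
It fails at once if the filter is pushed off the drawer (z of filter in the frame of cell below -0.006 m).
It fails at once if the filter is pressed hard (more than 25 N from the fingers) (contact force between the fingers and filter above 25 N).
It fails at once if the timer, marker, forceps or label roll is moved more than 15 mm (distance of any of bench_timer, marker, forceps, label_roll from where it was at the start of the episode above 0.015 m).
It also fails if it takes over 48 s, if anything falls off the work surface, if the arm or the gripper's body presses on something with over 40 N, if the wrist force passes 120 N, or if a joint passes its speed limit or range.

## Working session

There is one attempt and no reset: what is moved stays moved. The work goes in short steps, Python scripts to look and compute and a tool call to move; the robot and the scene stay as the last step left them, time stands still between calls to the robot, and variables do not carry over. Pictures are saved under pics/ and viewed, and the job is handed in when it is done.

Besides the shell and the picture viewer there is one more tool, called after ">>>" as name(argument=value, ...), one argument or row to a line, values as JSON. apply_moves: Moves the arm, as the interface text tells. Its arguments: {"type":"object","properties":{"steps":{"type":"array"},"force":{"type":"number"}},"required":["steps"]}

```bash
mkdir -p pics; cat > h.py <<'E'
import numpy as np,cv2
from station import manip
def ray(c,px):
    K=np.array(c["mtx"]);T=np.array(c["extrinsics"])
    d=np.linalg.inv(K)@[px[0],px[1],1]; d=np.array([d[0],-d[1],-d[2]])
    return T[:3,3],T[:3,:3]@d
def atz(c,px,z):
    o,d=ray(c,px); return o+d*(z-o[2])/d[2]
def proj(c,p):
    K=np.array(c["mtx"]);T=np.array(c["extrinsics"])
    q=np.linalg.inv(T)@np.append(p,1); q=K@[q[0],-q[1],-q[2]]; return q[:2]/q[2]
def save(c,n): cv2.imwrite(n,c["color"][:,:,::-1])
E
python3 - <<'E'
from h import *
s=manip.state(); print(s["clock"],s["position"],s["tcp_rot"],s["gripper_width"])
for n in["top","side"]:
    c=manip.camera(n); save(c,f"pics/{n}0.png"); print(n,c["extrinsics"],c.keys())
    for t,z in[("filter",.03),("cell",.021),("panel",.02),("bench_timer",0),("marker",0),("forceps",0),("label_roll",0),("photometer",0)]:
        for r in manip.place_of(t,n)[:4]: print(t,np.round(r["location"],1),round(r["confidence"],2),np.round(atz(c,r["location"],z),4))
E
```

```text
0.0 [ 0.15796652 -0.62992618  0.20538093] [-9.10582962e-04  9.92455774e-01  1.22599680e-01 -1.58693206e-04] 0.08689961340124934
top [[ 0.01914716  0.99705012 -0.07432654  0.53345265]
 [-0.99975095  0.01824052 -0.01285782  0.04370345]
 [-0.01146413  0.07455422  0.99715106  1.10997066]
 [ 0.          0.          0.          1.        ]] dict_keys(['color', 'mtx', 'extrinsics'])
filter [297.2 211.7] 0.67 [0.6138 0.0371 0.03  ]
filter [255.9 278.9] 0.59 [0.4708 0.1213 0.03  ]
filter [326.8 285.3] 0.58 [ 0.4605 -0.0276  0.03  ]
filter [294.1 285.3] 0.49 [0.4591 0.0409 0.03  ]
cell [337.9 214.8] 0.77 [ 0.6095 -0.0498  0.021 ]
panel [311.  239.3] 0.79 [0.5562 0.0067 0.02  ]
bench_timer [230.5 217.9] 0.95 [0.5999 0.1819 0.    ]
marker [391.  219.1] 0.8 [ 0.6037 -0.1668  0.    ]
forceps [249.5 143.5] 0.46 [ 0.7647  0.1446 -0.    ]
label_roll [400.3 170.3] 0.81 [ 0.7109 -0.1866  0.    ]
photometer [319.  184.1] 0.8 [ 0.6774 -0.0096  0.    ]
side [[-0.99890027 -0.00957181  0.04589799  0.67789795]
 [ 0.04350183 -0.55435361  0.83114359  1.05928218]
 [ 0.01748817  0.8322262   0.55416037  0.71193146]
 [ 0.          0.          0.          1.        ]] dict_keys(['color', 'mtx', 'extrinsics'])
filter [350.1 247.7] 0.69 [0.4877 0.1792 0.03  ]
filter [353.9 202.8] 0.66 [0.4536 0.0093 0.03  ]
filter [286.7 212.7] 0.64 [0.6121 0.0478 0.03  ]
filter [354.  219.9] 0.52 [0.4642 0.079  0.03  ]
cell [287.9 193.5] 0.86 [ 0.6041 -0.0483  0.021 ]
cell [242.8 173.3] 0.32 [ 0.7143 -0.1475  0.021 ]
cell [311.7 201.5] 0.18 [ 0.5498 -0.0118  0.021 ]
panel [313.7 204.3] 0.61 [ 0.546  -0.0012  0.02  ]
bench_timer [298.8 256.7] 0.79 [0.5921 0.169  0.    ]
marker [290.6 175.9] 0.6 [ 0.5903 -0.1688  0.    ]
forceps [221.  249.1] 0.6 [0.7562 0.1396 0.    ]
photometer [263.2 210. ] 0.83 [ 0.6642 -0.0091  0.    ]
```

```bash
python3 - <<'E'
import cv2
a=cv2.imread("pics/top0.png")[120:320,180:440]; cv2.imwrite("pics/t0z.png",cv2.resize(a,None,fx=3,fy=3,interpolation=2))
a=cv2.imread("pics/side0.png")[130:300,180:440]; cv2.imwrite("pics/s0z.png",cv2.resize(a,None,fx=3,fy=3,interpolation=2))
E
```

```text
(no output)
```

View pics/t0z.png

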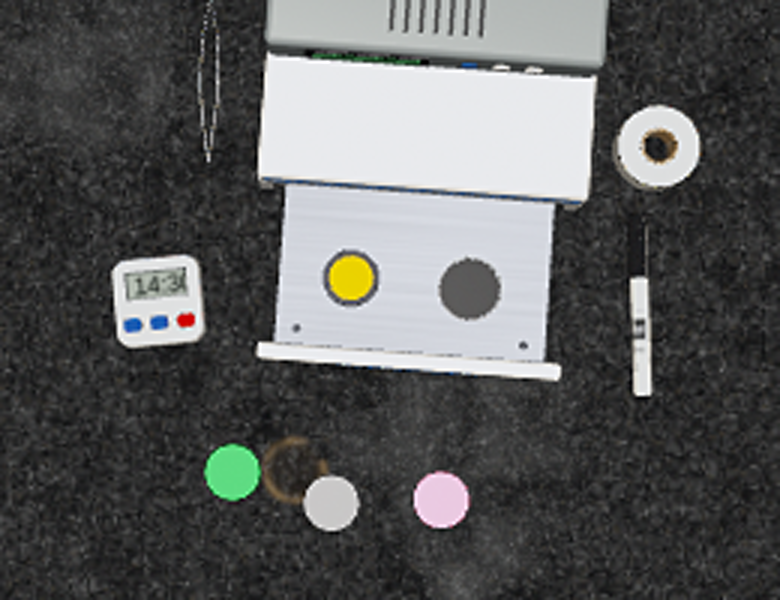

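View pics/s0z.png

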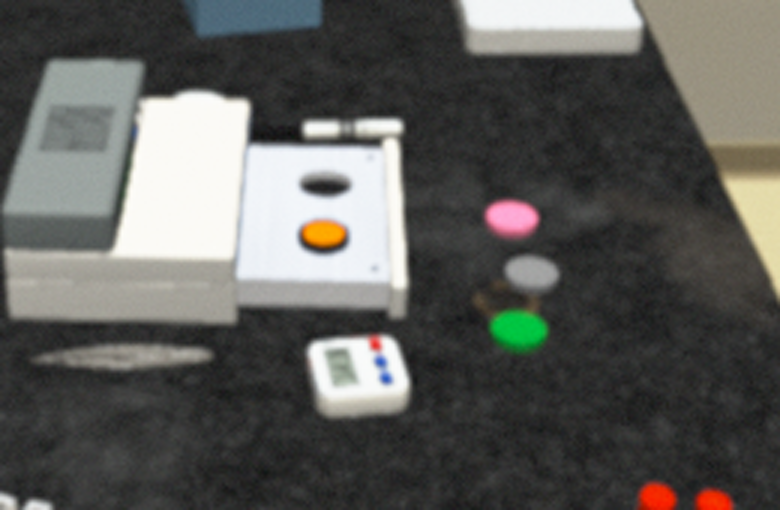

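View pics/top0.png

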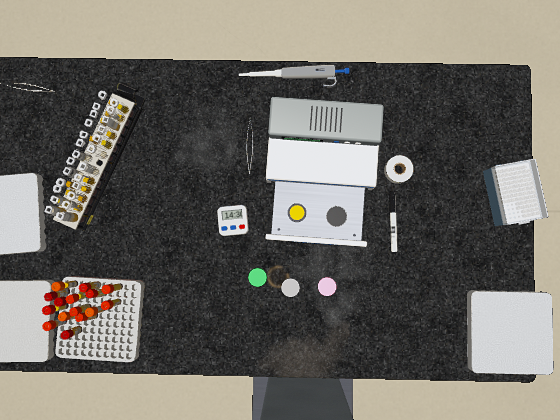

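```bash
cat >> h.py <<'E'
def blob(c,t,n,near):
    best=None
    for r in manip.cut_out(t,n):
        m=r["pixels"].astype(np.uint8); 
        cs,_=cv2.findContours(m,cv2.RETR_EXTERNAL,cv2.CHAIN_APPROX_NONE); k=max(cs,key=cv2.contourArea)
        M=cv2.moments(k); p=np.array([M["m10"]/M["m00"],M["m01"]/M["m00"]])
        d=np.hypot(*(p-near))
        if best is None or d<best[0]: best=(d,p,m,r["confidence"])
    return best
E
python3 - <<'E'
from h import *
c=manip.camera("top"); hsv=cv2.cvtColor(c["color"],cv2.COLOR_RGB2HSV)
for t,near in[("filter",(297,212)),("cell",(337,215)),("panel",(316,240)),("photometer",(325,145))]:
    b=blob(c,t,"top",near)
    if b: print(t,b[1],b[2].sum(),b[3],np.round(atz(c,b[1],.038 if t=="filter" else .03),4),cv2.minAreaRect(cv2.findNonZero(b[2])))
# yellow centroid
y=((hsv[:,:,1]>150)&(hsv[:,:,0]>15)&(hsv[:,:,0]<35)); y[:190]=0;y[235:]=0;y[:,:270]=0;y[:,330:]=0
v,u=np.nonzero(y); p=(u.mean(),v.mean()); print("yellow",p,len(u),atz(c,p,.038))
g=cv2.cvtColor(c["color"],cv2.COLOR_RGB2GRAY)
d=g<150; d2=d.copy(); d2[:200]=0;d2[228:]=0;d2[:,:320]=0;d2[:,350:]=0
v,u=np.nonzero(d2);p=(u.mean(),v.mean()); print("cell",p,len(u),atz(c,p,.03))
# screws + panel edges
print(atz(c,(278.6,229.3),.03),atz(c,(354.3,235),.03))
for x in (275,285,300,320,340,355): print(x,[int(q) for q in g[228:252,x]])
c=manip.camera("side")
for t,near in[("filter",(288,208)),("cell",(288,191))]:
    b=blob(c,t,"side",near)
    if b: print(t,b[1],b[2].sum(),b[3],np.round(atz(c,b[1],.034 if t=="filter" else .03),4))
E
```

```text
filter [296.77240143 212.1176822 ] 308 0.6 [0.6124 0.0381 0.038 ] ((296.5, 211.5), (19.0, 19.0), 90.0)
cell [317.47774853 214.06443525] 5230 0.85 [ 0.6096 -0.0058  0.03  ] ((318.0151672363281, 213.97488403320312), (100.39812469482422, 60.54844284057617), 4.513988018035889)
panel [317.50803848 213.88551155] 5102 0.66 [ 0.61   -0.0059  0.03  ] ((317.46954345703125, 213.58314514160156), (101.38748168945312, 59.23189163208008), 4.184916019439697)
photometer [321.36542436 167.88264673] 14519 0.57 [ 0.7084 -0.0127  0.03  ] ((321.72216796875, 171.57069396972656), (113.77222442626953, 143.34864807128906), 4.159642696380615)
yellow (np.float64(296.5939393939394), np.float64(212.1030303030303)) 165 [0.61237716 0.03845124 0.038     ]
cell (np.float64(336.1993670886076), np.float64(215.8639240506329)) 316 [ 0.60652579 -0.0454577   0.03      ]
[0.57583594 0.07577698 0.03      ] [ 0.5668045  -0.08405469  0.03      ]
275 [217, 208, 211, 212, 213, 216, 155, 228, 236, 235, 238, 235, 19, 41, 51, 71, 86, 65, 45, 40, 52, 52, 44, 49]
285 [213, 213, 208, 211, 209, 213, 214, 177, 236, 235, 235, 239, 223, 56, 49, 42, 44, 39, 37, 38, 44, 47, 38, 35]
300 [211, 211, 213, 210, 211, 210, 212, 214, 165, 236, 235, 235, 238, 232, 42, 31, 27, 32, 41, 43, 42, 31, 38, 31]
320 [215, 212, 210, 214, 214, 213, 213, 212, 211, 172, 222, 236, 235, 236, 234, 127, 39, 47, 47, 67, 69, 64, 69, 70]
340 [212, 213, 215, 213, 213, 213, 217, 214, 214, 214, 215, 171, 233, 235, 234, 237, 230, 58, 65, 61, 73, 71, 59, 70]
355 [215, 213, 215, 215, 216, 220, 160, 84, 194, 218, 216, 215, 184, 233, 235, 234, 238, 234, 24, 47, 52, 76, 74, 65]
filter [288.04891304 208.15398551] 208 0.72 [0.6085 0.0353 0.034 ]
cell [287.0141818  205.24139617] 2644 0.97 [0.6098 0.0171 0.03  ]
```

>>> apply_moves(
  steps=[
    [[0.3, 0, 0, 0, 0, 0, 0]],
  ],
)

```text
clock: 1.38
position: [0.1581, -0.6305, 0.2065]
tcp_rot: [0.0, 0.992, 0.123, -0.0]
wrist_force: [1.1, 0.3, 1.2]
gripper_width: 0.0845
```

```bash
cat >> h.py <<'E'
from scipy.spatial.transform import Rotation as Ro
def go(p,yaw_deg,s=None):
    s=s or manip.state(); q=np.array(s["tcp_rot"]); R=Ro.from_quat(np.r_[q[1:],q[0]])
    y=np.radians(yaw_deg); X=np.array([np.cos(y),np.sin(y),0]);Z=np.array([0,0,-1.]);T=Ro.from_matrix(np.c_[X,np.cross(Z,X),Z])
    print("shift",np.round(R.inv().apply(np.array(p)-s["position"])*1e3,1),"rot",np.round((R.inv()*T).as_rotvec(degrees=True),2),"yaw",np.degrees(np.arctan2(R.as_matrix()[1,0],R.as_matrix()[0,0])))
E
python3 -c "
from h import *
go([.6155,.0833,.12],86)"
```

```text
shift [ 617.3 -581.1   86.4] rot [ 0.000e+00  1.000e-02 -7.192e+01] yaw 14.080638821022985
```

>>> apply_moves(
  steps=[
    [[0.28, 31, -29, 0, 0, 0, -5], [0.28, 62, -58, 0, 0, 0, -10], [0.28, 93, -87, 0, 0, 0, -15], [0.28, 123, -116, 0, 0, 0, -20], [0.28, 150, -141, 0, 0, 0, -25], [0.28, 177, -167, 0, 0, 0, -30], [0.28, 204, -192, 0, 0, 0, -35], [0.28, 231, -217, 0, 0, 0, -40], [0.28, 258, -243, 0, 0, 0, -44], [0.28, 285, -268, 0, 0, 0, -48]],
  ],
)

```text
clock: 2.22
position: [0.3701, -0.2995, 0.2068]
tcp_rot: [0.001, 0.856, 0.517, -0.0]
wrist_force: [0.3, 0.8, -0.8]
gripper_width: 0.027
```

```bash
python3 -c "
from h import *
go([.6155,.0833,.12],86)"
```

```text
shift [453.1  39.1  86.5] rot [  0.04   0.05 -23.72] yaw 62.2826870235347
```

>>> apply_moves(
  steps=[
    [[0.28, 40, 4, 5, 0, 0, -4], [0.28, 80, 8, 10, 0, 0, -8], [0.28, 120, 12, 20, 0, 0, -12], [0.28, 160, 16, 30, 0, 0, -16], [0.28, 200, 20, 40, 0, 0, -20], [0.28, 240, 22, 45, 0, 0, -23.7], [0.28, 280, 25, 50, 0, 0, -23.7], [0.28, 320, 28, 60, 0, 0, -23.7], [0.28, 360, 31, 70, 0, 0, -23.7], [0.28, 400, 35, 80, 0, 0, -23.7]],
  ],
)

```text
clock: 3.05
position: [0.5885, 0.0373, 0.1263]
tcp_rot: [0.0, 0.733, 0.68, 0.0]
wrist_force: [-0.0, -1.0, 0.6]
gripper_width: 0.0243
```

```bash
python3 -c "
from h import *
go([.6155,.0833,.12],86)"
```

```text
shift [47.8 23.5  6.3] rot [ 0.05  0.03 -0.26] yaw 85.7440050283555
```

>>> apply_moves(
  steps=[
    [[0.28, 24, 12, 3, 0, 0, 0], [0.28, 48, 23.5, 6, 0, 0, -0.2], [0.28, 48, 23.5, 25, 0, 0, -0.2], [0.28, 48, 23.5, 45, 0, 0, -0.2], [0.28, 48, 23.5, 60, 0, 0, -0.2], [0.28, 48, 23.5, 66, 0, 0, -0.2], [0.28, 48, 23.5, 66, 0, 0, -0.2]],
  ],
)

```text
clock: 3.63
position: [0.6133, 0.0816, 0.0587]
tcp_rot: [-0.001, 0.731, 0.682, -0.001]
wrist_force: [-0.6, 0.3, 1.0]
gripper_width: 0.0242
```

```bash
python3 - <<'E'
from h import *
go([.6155,.0833,.047],86)
for n,s in[("top",(slice(150,260),slice(230,390))),("side",(slice(130,260),slice(200,360)))]:
    c=manip.camera(n); save(c,f"pics/{n}1.png"); a=cv2.imread(f"pics/{n}1.png")[s]; cv2.imwrite(f"pics/{n}1z.png",cv2.resize(a,None,fx=4,fy=4,interpolation=2))
E
```

```text
shift [ 1.9  2.1 11.7] rot [-0.18  0.03 -0.02] yaw 85.97647040774073
```

View pics/top1z.png

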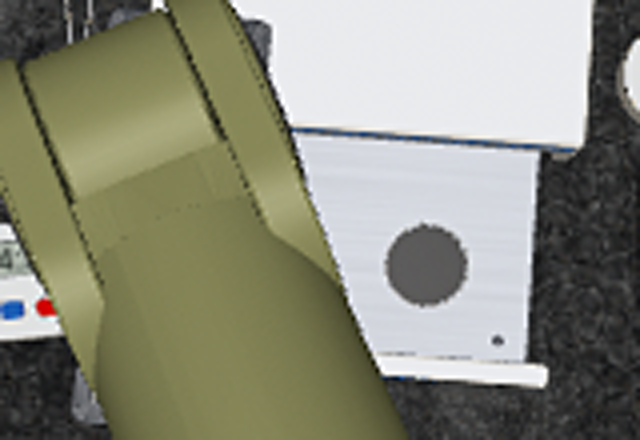

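View pics/side1z.png

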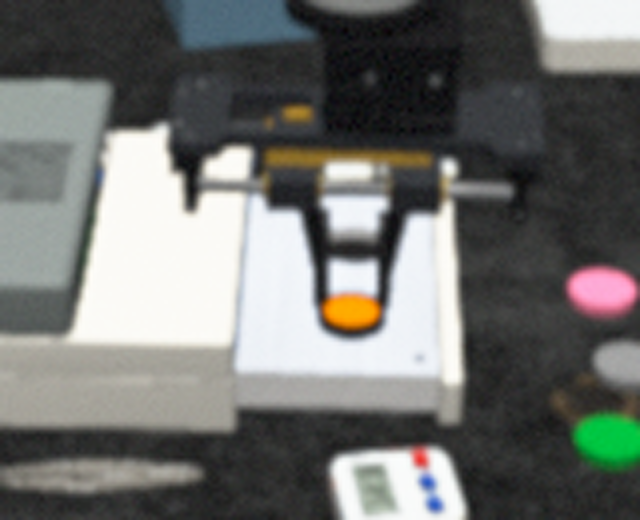

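```bash
python3 - <<'E'
from h import *
s=manip.state()
p=np.array(s["position"]);print(s["clock"],p,s["joints"])
for n,o in(("side",(200,130)),("top",(230,150))):
    c=manip.camera(n)
    for q in (p,p-[0,0,.014],[.6124,.0384,.038],[.6124,.0384,.03]): print(n,proj(c,q),(proj(c,q)-o)*4)
E
```

```text
3.7333 [0.61498346 0.08197019 0.06111026] [ 0.39367685  0.46315215 -0.71670253  1.67354282  0.33075467  1.12903501
 -0.48438244]
side [286.46110366 209.61907812] [345.84441462 318.47631247]
side [286.32189794 214.95868957] [345.28759176 339.83475829]
side [286.41998728 207.4441321 ] [345.67994913 309.77652841]
side [286.34355369 210.38947914] [345.37421477 321.55791654]
top [275.54506999 209.63130033] [182.18027997 238.52520131]
top [275.77892479 210.15583545] [183.11569915 240.62334179]
top [296.61851095 212.09263971] [266.47404379 248.37055883]
top [296.59486169 212.36972401] [266.37944676 249.47889603]
```

```bash
python3 - <<'E'
import cv2
a=cv2.imread("pics/side1.png")[165:225,255:325]; cv2.imwrite("pics/s1zz.png",cv2.resize(a,None,fx=10,fy=10,interpolation=0))
E
```

```text
(no output)
```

View pics/s1zz.png

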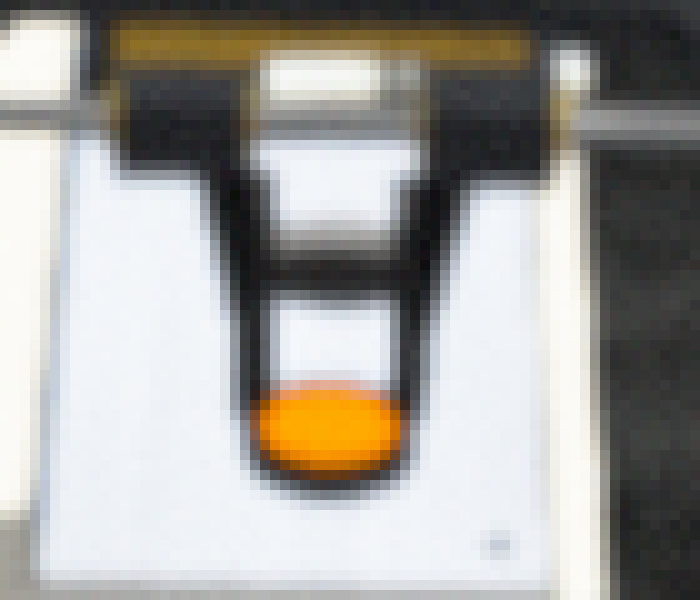

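```bash
python3 - <<'E'
from h import *
p=np.array([.6133,.0816,.0587])
c=manip.camera("side")
for h in (-.014,0,.02,.056,.08,.1):
  for dy in (-.0375,0,.0375): print(h,dy,np.round(proj(c,p+[0,dy,h])))
for dx in(-.095,.095): print(proj(c,p+[dx,.0375,.056]))
for dx in(-.095,.095): print(proj(c,p+[dx,.0,.1]))
save(c,"pics/side2.png")
E
```

```text
-0.014 -0.0375 [286. 206.]
-0.014 0 [287. 216.]
-0.014 0.0375 [288. 226.]
0 -0.0375 [286. 201.]
0 0 [287. 210.]
0 0.0375 [288. 220.]
0.02 -0.0375 [287. 193.]
0.02 0 [287. 203.]
0.02 0.0375 [288. 212.]
0.056 -0.0375 [287. 179.]
0.056 0 [288. 188.]
0.056 0.0375 [289. 198.]
0.08 -0.0375 [287. 170.]
0.08 0 [288. 179.]
0.08 0.0375 [289. 188.]
0.1 -0.0375 [287. 162.]
0.1 0 [288. 170.]
0.1 0.0375 [289. 179.]
[334.66936659 197.52453361]
[242.45635578 198.31444416]
[333.93934363 169.96909781]
[242.2803635  170.53923317]
```

View pics/side2.png

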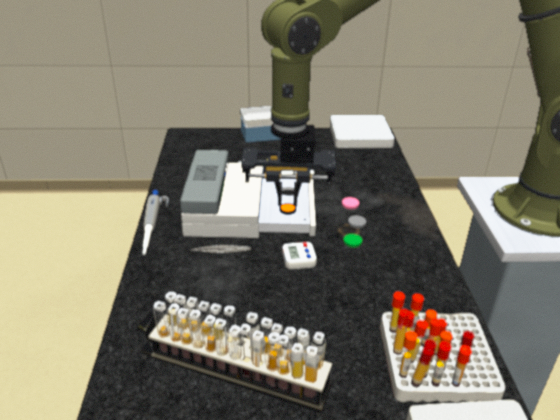

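```bash
python3 - <<'E'
from h import *
a=cv2.imread("pics/top1.png")[130:270,210:350]; cv2.imwrite("pics/t1zz.png",cv2.resize(a,None,fx=4,fy=4,interpolation=2))
a=cv2.imread("pics/side1.png")[130:220,230:350]; cv2.imwrite("pics/s1z3.png",cv2.resize(a,None,fx=6,fy=6,interpolation=2))
E
```

```text
(no output)
```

View pics/t1zz.png

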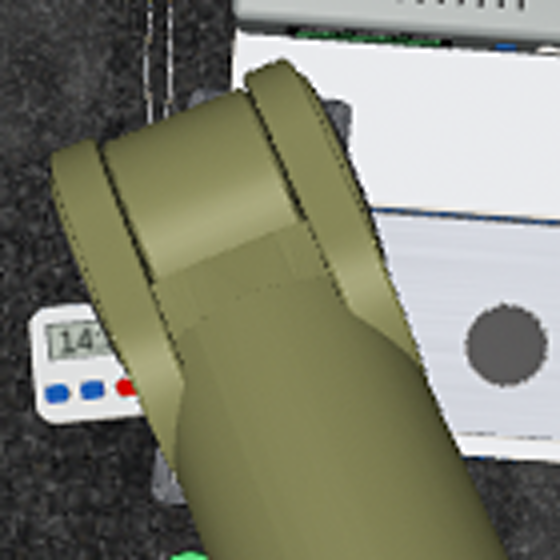

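View pics/s1z3.png

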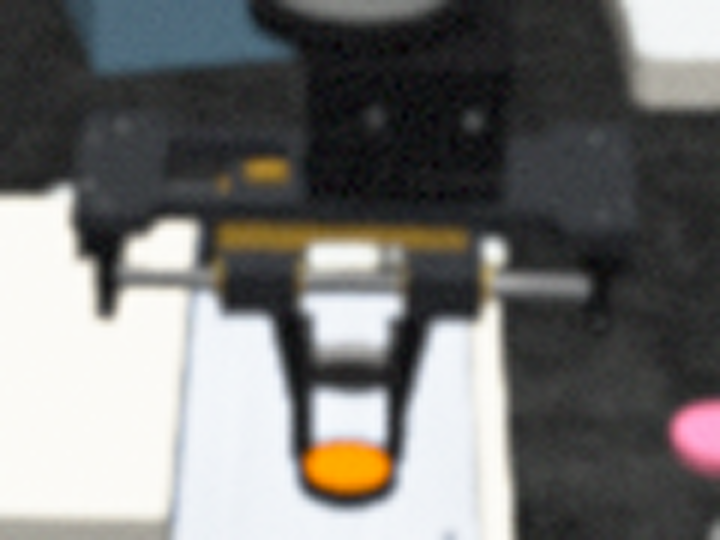

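```bash
python3 - <<'E'
from h import *
O=np.array([.6774,-.0096,0]);a=np.radians(-3.2);X=np.array([np.cos(a),np.sin(a),0]);Y=np.array([-np.sin(a),np.cos(a),0]);Z=np.array([0,0,1])
ims={}
for n in("top","side"):
    c=manip.camera(n)
    im=cv2.imread(f"pics/{n}0.png"); im=cv2.resize(im,None,fx=3,fy=3,interpolation=2)
    for x,y,z in [(0,.115,.063),(0,-.115,.063),(0,.115,0),(.085,.115,.098),(.085,-.115,.098),(.165,.115,.098),(.165,.115,0),(-.0,0,0),(.165,-.115,.098)]:
        u=proj(c,O+X*x+Y*y+Z*z); print(n,(x,y,z),np.round(u,1)); cv2.circle(im,tuple(int(v*3) for v in u),3,(0,0,255),1)
    cv2.imwrite(f"pics/ph_{n}.png",im[240:780,600:1400])
E
```

```text
top (0, 0.115, 0.063) [265.  176.1]
top (0, -0.115, 0.063) [376.3 184.3]
top (0, 0.115, 0) [266.6 180.3]
top (0.085, 0.115, 0.098) [267.3 131.8]
top (0.085, -0.115, 0.098) [381.8 140. ]
top (0.165, 0.115, 0.098) [270.4  92.9]
top (0.165, 0.115, 0) [272.4 106.4]
top (-0.0, 0, 0) [319.  184.1]
top (0.165, -0.115, 0.098) [384.2 100.9]
side (0, 0.115, 0.063) [254.7 215.2]
side (0, -0.115, 0.063) [259.8 163.1]
side (0, 0.115, 0) [255. 239.]
side (0.085, 0.115, 0.098) [213.8 200.5]
side (0.085, -0.115, 0.098) [224.9 149.7]
side (0.165, 0.115, 0.098) [175.6 199.7]
side (0.165, 0.115, 0) [179.7 237.4]
side (-0.0, 0, 0) [257.6 209.9]
side (0.165, -0.115, 0.098) [192.2 149. ]
```

View pics/ph_top.png

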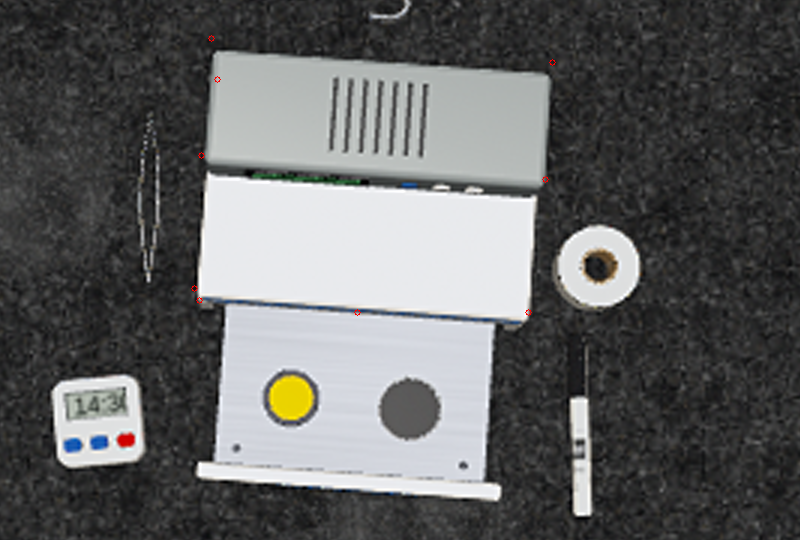

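View pics/ph_side.png

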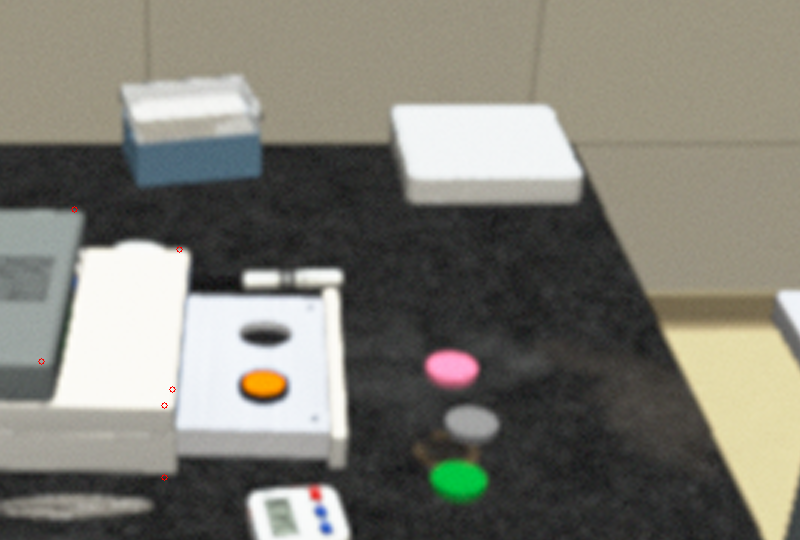

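>>> apply_moves(
  steps=[
    [[0.28, 1, 1, 4, 0, 0, 0], [0.28, 1, 1, 8, 0, 0, 0], [0.28, 1, 1, 11, 0, 0, 0], [0.28, 1, 1, 13, 0, 0, 0], [0.28, 1, 1, 13, 0, 0, 0], [0.28, 1, 1, 13, 0, 0, 0]],
  ],
)

```text
clock: 4.48
position: [0.6154, 0.0829, 0.0471]
tcp_rot: [-0.0, 0.731, 0.682, -0.0]
wrist_force: [-1.0, -0.3, -0.0]
gripper_width: 0.0248
```

```bash
python3 - <<'E'
from h import *
c=manip.camera("side"); save(c,"pics/side3.png")
a=cv2.imread("pics/side3.png")[165:225,255:325]; cv2.imwrite("pics/s3zz.png",cv2.resize(a,None,fx=10,fy=10,interpolation=0))
E
```

```text
(no output)
```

View pics/s3zz.png

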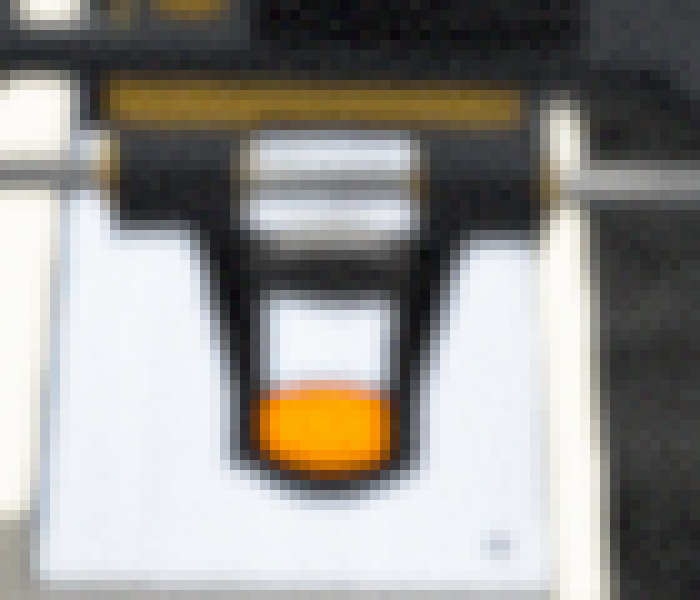

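>>> apply_moves(
  steps=[
    [[0.28, 0, 0, 1, 0, 0, 0], [0.28, 0, 0, 2, 0, 0, 0], [0.28, 0, 0, 3, 0, 0, 0], [0.28, 0, 0, 3.5, 0, 0, 0], [0.28, 0, 0, 3.5, 0, 0, 0]],
  ],
)

```text
clock: 4.95
position: [0.6155, 0.0829, 0.0438]
tcp_rot: [-0.0, 0.731, 0.682, -0.0]
wrist_force: [0.1, 0.3, 0.6]
gripper_width: 0.0243
```

>>> apply_moves(
  steps=[
    [[0.28, 0, 0, 1, 0, 0, 0], [0.28, 0, 0, 2, 0, 0, 0], [0.28, 0, 0, 2, 0, 0, 0]],
  ],
)

```text
clock: 5.2
position: [0.6154, 0.0829, 0.0417]
tcp_rot: [-0.0, 0.731, 0.682, -0.0]
wrist_force: [-0.3, -0.3, -0.5]
gripper_width: 0.0242
```

>>> apply_moves(
  steps=[
    [[0.28, 0, 0, 2, 0, 0, 0], [0.28, 0, 0, 4, 0, 0, 0], [0.28, 0, 0, 4, 0, 0, 0]],
  ],
)

```text
clock: 5.45
position: [0.6152, 0.0828, 0.0374]
tcp_rot: [-0.0, 0.731, 0.682, -0.0]
wrist_force: [0.1, -0.1, 0.9]
gripper_width: 0.0242
```

```bash
python3 - <<'E'
from h import *
c=manip.camera("side"); save(c,"pics/side4.png")
a=cv2.imread("pics/side4.png")[165:225,255:325]; cv2.imwrite("pics/s4zz.png",cv2.resize(a,None,fx=10,fy=10,interpolation=0))
E
```

```text
(no output)
```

View pics/s4zz.png

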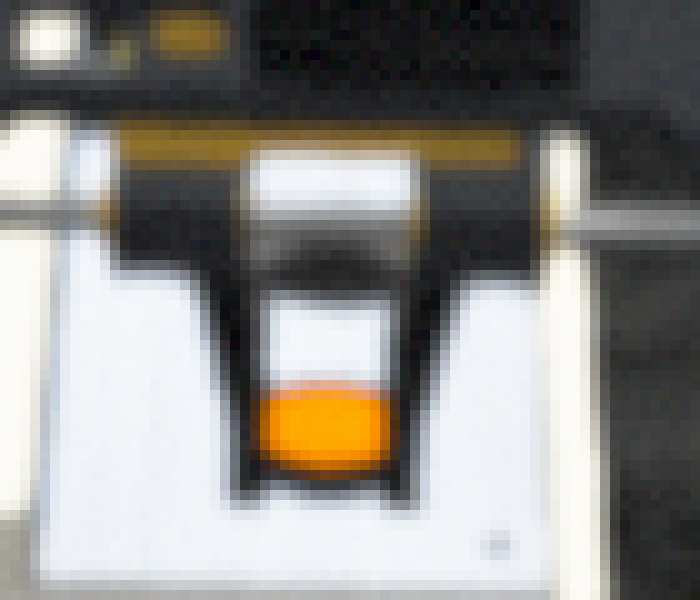

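```bash
python3 - <<'E'
from h import *
t=manip.camera("top");s=manip.camera("side")
def tri(a,b):
    o1,d1=ray(t,a);o2,d2=ray(s,b)
    A=np.c_[d1,-d2];k,*_=np.linalg.lstsq(A,o2-o1,rcond=None)
    print(np.round(o1+k[0]*d1,4),np.round(o2+k[1]*d2,4))
tri((257.5,154),(243,149));tri((257.5,154),(243,153));tri((248.7,255),(335,151));tri((248.7,255),(335,155))
print("chk filter/cell");tri((296.6,212.1),(288,207.7));tri((336.2,215.9),(287.5,191.8))
for y in(.073,.083,.0925):
  for z in(.03,.04,.05,.06): print(y,z,proj(s,[.6155,y,z]).round(1))
E
```

```text
[0.7    0.1099 0.2218] [0.7049 0.1096 0.2227]
[0.7015 0.1105 0.2137] [0.7051 0.1103 0.2143]
[0.5228 0.1209 0.2232] [0.5256 0.1205 0.2231]
[0.5227 0.1216 0.2148] [0.5251 0.1212 0.2147]
chk filter/cell
[0.6124 0.0384 0.0378] [0.6088 0.0389 0.0376]
[ 0.6066 -0.0457  0.0276] [ 0.6054 -0.0455  0.0275]
0.073 0.03 [285.7 219.1]
0.073 0.04 [285.8 215.3]
0.073 0.05 [285.9 211.6]
0.073 0.06 [286.  207.8]
0.083 0.03 [285.9 221.7]
0.083 0.04 [286.  217.9]
0.083 0.05 [286.1 214.1]
0.083 0.06 [286.2 210.3]
0.0925 0.03 [286.2 224.1]
0.0925 0.04 [286.3 220.4]
0.0925 0.05 [286.4 216.6]
0.0925 0.06 [286.5 212.8]
```

>>> apply_moves(
  steps=[
    [[0.28, 0, 0, 2, 0, 0, 0], [0.28, 0, 0, 4, 0, 0, 0], [0.28, 0, 0, 6, 0, 0, 0], [0.28, 0, 0, 8, 0, 0, 0], [0.28, 0, 0, 8, 0, 0, 0]],
  ],
)

```text
clock: 6.02
position: [0.6152, 0.0828, 0.0293]
tcp_rot: [-0.0, 0.731, 0.682, -0.0]
wrist_force: [1.1, -0.1, -0.3]
gripper_width: 0.0239
```

```bash
python3 - <<'E'
from h import *
c=manip.camera("side"); save(c,"pics/side5.png")
a=cv2.imread("pics/side5.png")[165:240,255:325]; cv2.imwrite("pics/s5zz.png",cv2.resize(a,None,fx=8,fy=8,interpolation=0))
E
```

```text
(no output)
```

View pics/s5zz.png

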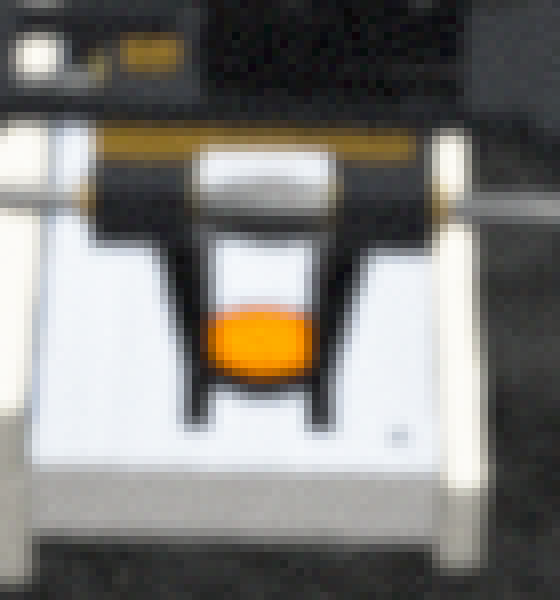

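>>> apply_moves(
  steps=[
    [[0.28, 0, 0, 2, 0, 0, 0], [0.28, 0, 0, 4, 0, 0, 0], [0.28, 0, 0, 5, 0, 0, 0], [0.28, 0, 0, 5, 0, 0, 0]],
  ],
)

```text
clock: 6.4
position: [0.6153, 0.0829, 0.0246]
tcp_rot: [-0.0, 0.731, 0.682, -0.0]
wrist_force: [-0.4, 0.2, -0.1]
gripper_width: 0.0239
```

>>> apply_moves(
  steps=[
    [[0.28, 0, 0, 1, 0, 0, 0], [0.28, 0, 0, 2, 0, 0, 0], [0.28, 0, 0, 3, 0, 0, 0], [0.28, 0, 0, 3, 0, 0, 0]],
  ],
)

```text
clock: 6.73
position: [0.6154, 0.0829, 0.0217]
tcp_rot: [-0.0, 0.731, 0.682, -0.0]
wrist_force: [-0.4, -0.7, -0.2]
gripper_width: 0.0244
```

```bash
python3 - <<'E'
from h import *
c=manip.camera("side"); save(c,"pics/side6.png")
a=cv2.imread("pics/side6.png")[165:240,255:325]; cv2.imwrite("pics/s6zz.png",cv2.resize(a,None,fx=8,fy=8,interpolation=0))
E
```

```text
(no output)
```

View pics/s6zz.png

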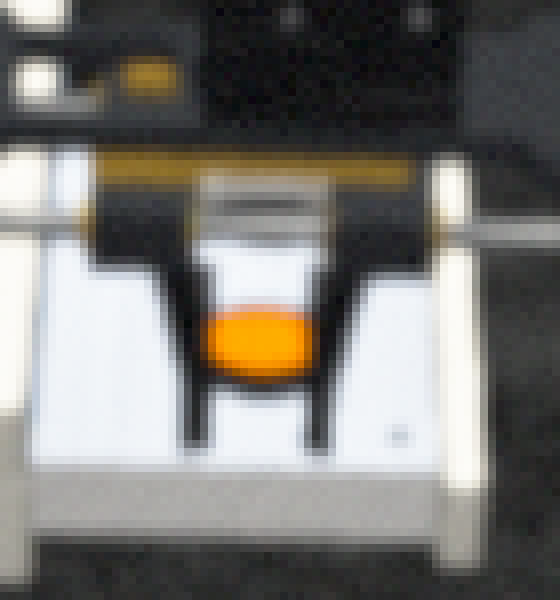

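>>> apply_moves(
  steps=[
    [[0.28, 0, 0, 1, 0, 0, 0], [0.28, 0, 0, 2, 0, 0, 0], [0.28, 0, 0, 2, 0, 0, 0]],
  ],
)

```text
clock: 7.03
position: [0.6154, 0.0829, 0.0197]
tcp_rot: [-0.0, 0.731, 0.682, -0.0]
wrist_force: [-0.5, -0.6, -1.1]
gripper_width: 0.0244
```

>>> apply_moves(
  steps=[
    [[0.28, 0, 0, 1, 0, 0, 0], [0.28, 0, 0, 2, 0, 0, 0], [0.28, 0, 0, 2, 0, 0, 0]],
  ],
)

```text
clock: 7.28
position: [0.6154, 0.0829, 0.0177]
tcp_rot: [-0.0, 0.731, 0.682, -0.0]
wrist_force: [0.2, 0.5, -0.1]
gripper_width: 0.0244
```

>>> apply_moves(
  steps=[
    [[0.28, 0, 0, 1, 0, 0, 0], [0.28, 0, 0, 2, 0, 0, 0], [0.28, 0, 0, 2, 0, 0, 0]],
  ],
)

```text
clock: 7.53
position: [0.6154, 0.0829, 0.0157]
tcp_rot: [-0.0, 0.731, 0.682, -0.0]
wrist_force: [0.5, -0.7, -0.7]
gripper_width: 0.0246
```

```bash
python3 - <<'E'
from h import *
c=manip.camera("side"); save(c,"pics/side7.png")
a=cv2.imread("pics/side7.png")[165:240,255:325]; cv2.imwrite("pics/s7zz.png",cv2.resize(a,None,fx=8,fy=8,interpolation=0))
E
```

```text
(no output)
```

View pics/s7zz.png

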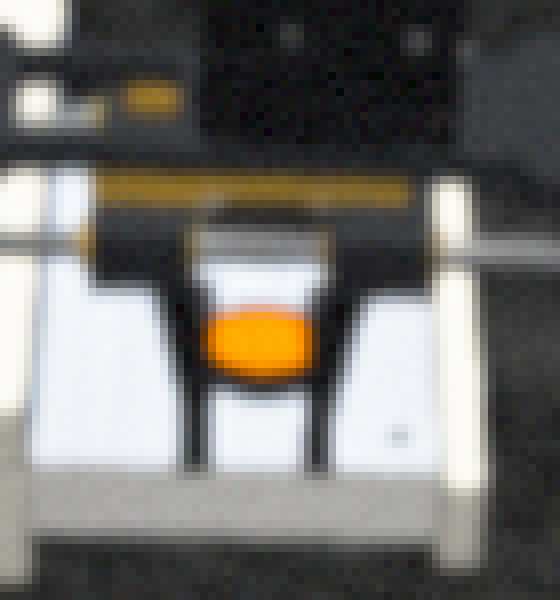

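>>> apply_moves(
  steps=[
    [[0.28, 0, 0, 1, 0, 0, 0], [0.28, 0, 0, 1, 0, 0, 0]],
  ],
)

```text
clock: 7.75
position: [0.6155, 0.0829, 0.0148]
tcp_rot: [-0.0, 0.731, 0.682, -0.0]
wrist_force: [-0.2, -0.7, -0.5]
gripper_width: 0.0244
```

>>> apply_moves(
  steps=[
    [[0.28, 0, 0, 1, 0, 0, 0], [0.28, 0, 0, 1, 0, 0, 0]],
  ],
)

```text
clock: 7.92
position: [0.6158, 0.083, 0.0144]
tcp_rot: [0.0, 0.731, 0.682, 0.0]
wrist_force: [-0.8, -1.0, 3.9]
gripper_width: 0.0245
```

>>> apply_moves(
  steps=[
    [[0.28, 0, 0, -3, 0, 0, 0], [0.28, -4, 0, -3, 0, 0, 0], [0.28, -8, 0, -3, 0, 0, 0], [0.28, -12, 0, -3, 0, 0, 0], [0.28, -16, 0, -3, 0, 0, 0], [0.28, -20, 0, -3, 0, 0, 0], [0.28, -24, 0, -3, 0, 0, 0], [0.28, -28, 0, -3, 0, 0, 0], [0.28, -32, 0, -3, 0, 0, 0], [0.28, -36, 0, -3, 0, 0, 0]],
  ],
)

```text
clock: 8.75
position: [0.613, 0.0466, 0.0169]
tcp_rot: [-0.0, 0.731, 0.682, -0.0]
wrist_force: [-0.6, 0.2, 0.1]
gripper_width: 0.0246
```

```bash
python3 - <<'E'
from h import *
c=manip.camera("side"); save(c,"pics/side8.png")
a=cv2.imread("pics/side8.png")[165:240,255:325]; cv2.imwrite("pics/s8zz.png",cv2.resize(a,None,fx=8,fy=8,interpolation=0))
E
```

```text
(no output)
```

View pics/s8zz.png

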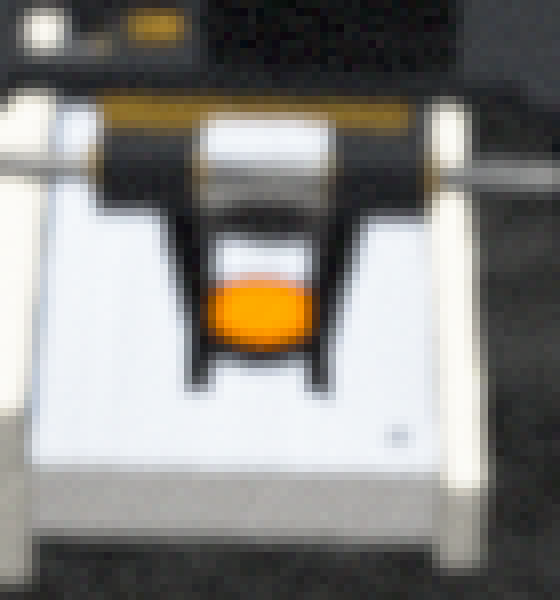

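>>> apply_moves(
  steps=[
    [[0.28, -5, 0, 0, 0, 0, 0], [0.28, -10, 0, 0, 0, 0, 0], [0.28, -15, 0, 0, 0, 0, 0], [0.28, -20, 0, 0, 0, 0, 0], [0.28, -25, 0, 0, 0, 0, 0], [0.28, -30, 0, 0, 0, 0, 0], [0.28, -35, 0, 0, 0, 0, 0], [0.28, -40, 0, 0, 0, 0, 0], [0.28, -45, 0, 0, 0, 0, 0], [0.28, -48, 0, 0, 0, 0, 0]],
  ],
)

```text
clock: 9.63
position: [0.6097, -0.0019, 0.0169]
tcp_rot: [0.0, 0.732, 0.682, -0.0]
wrist_force: [0.5, 0.4, -0.2]
gripper_width: 0.0244
```

```bash
cat >> h.py <<'E'
def look(i):
    c=manip.camera("side"); save(c,f"pics/side{i}.png")
    a=cv2.imread(f"pics/side{i}.png")[150:225,255:325]; cv2.imwrite(f"pics/s{i}zz.png",cv2.resize(a,None,fx=8,fy=8,interpolation=0))
    hsv=cv2.cvtColor(c["color"],cv2.COLOR_RGB2HSV); y=((hsv[:,:,1]>150)&(hsv[:,:,0]>10)&(hsv[:,:,0]<30)); y[:180]=0;y[225:]=0;y[:,:265]=0;y[:,310:]=0
    v,u=np.nonzero(y); 
    if len(u): p=(u.mean(),v.mean()); print(p,len(u),"z.038:",atz(c,p,.038),"z.029",atz(c,p,.029))
E
python3 -c "
from h import *
look(9)"
```

```text
(np.float64(287.43564356435644), np.float64(192.43564356435644)) 101 z.038: [ 0.60680211 -0.02579709  0.038     ] z.029 [ 0.60585267 -0.04028775  0.029     ]
```

View pics/s9zz.png

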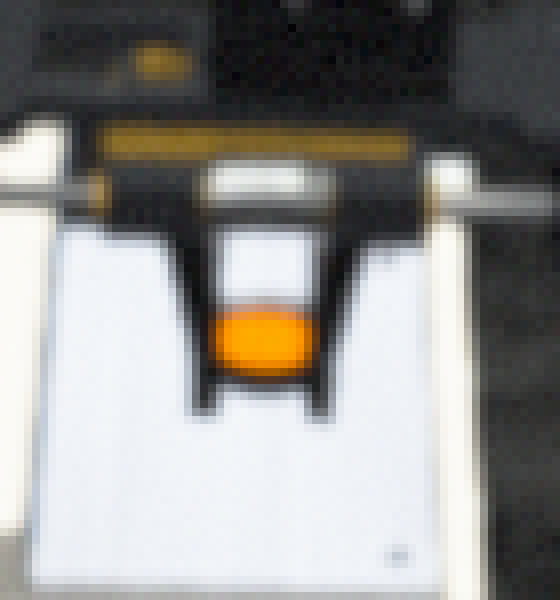

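>>> apply_moves(
  steps=[
    [[0.28, -3, 0, 0, 0, 0, 0], [0.28, -6, 0, 0, 0, 0, 0], [0.28, -9, 0, 0, 0, 0, 0], [0.28, -12, 0, 0, 0, 0, 0], [0.28, -14, 0, 0, 0, 0, 0], [0.28, -15, 0, 0, 0, 0, 0], [0.28, -16, 0, 0, 0, 0, 0], [0.28, -17, 0, 0, 0, 0, 0], [0.28, -18, 0, 0, 0, 0, 0], [0.28, -19, 0, 0, 0, 0, 0]],
  ],
)

```text
clock: 10.52
position: [0.6083, -0.0198, 0.0169]
tcp_rot: [-0.0, 0.731, 0.682, -0.0]
wrist_force: [0.2, -0.2, -0.2]
gripper_width: 0.0242
```

```bash
python3 -c "
from h import *
look(10)"
```

```text
(np.float64(287.82456140350877), np.float64(190.01754385964912)) 57 z.038: [ 0.60531861 -0.03666153  0.038     ] z.029 [ 0.60434935 -0.05129729  0.029     ]
```

View pics/s10zz.png

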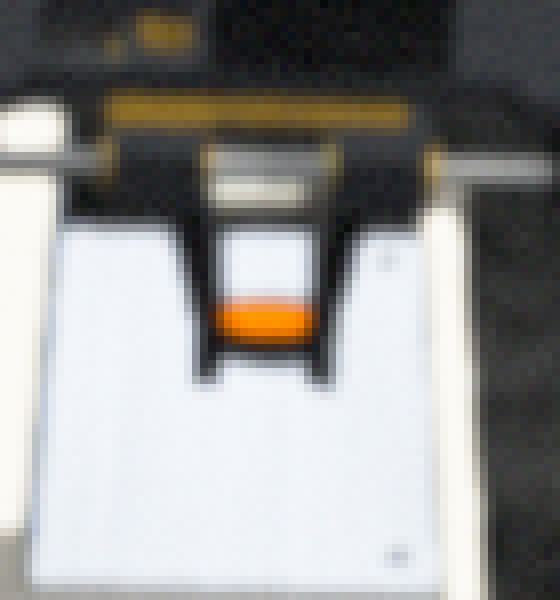

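>>> apply_moves(
  steps=[
    [[0.28, -0.7, 0, 0, 0, 0, 0], [0.28, -1.4, 0, 0, 0, 0, 0], [0.28, -2.1, 0, 0, 0, 0, 0], [0.28, -2.1, 0, 0, 0, 0, 0]],
  ],
)

```text
clock: 10.9
position: [0.6082, -0.0222, 0.0169]
tcp_rot: [0.0, 0.732, 0.682, -0.0]
wrist_force: [0.4, -0.9, 0.4]
gripper_width: 0.0246
```

```bash
python3 -c "
from h import *
look(11)"
```

```text
(np.float64(287.77777777777777), np.float64(191.08641975308643)) 81 z.038: [ 0.60568049 -0.0318356   0.038     ] z.029 [ 0.60471606 -0.0464069   0.029     ]
```

View pics/s11zz.png

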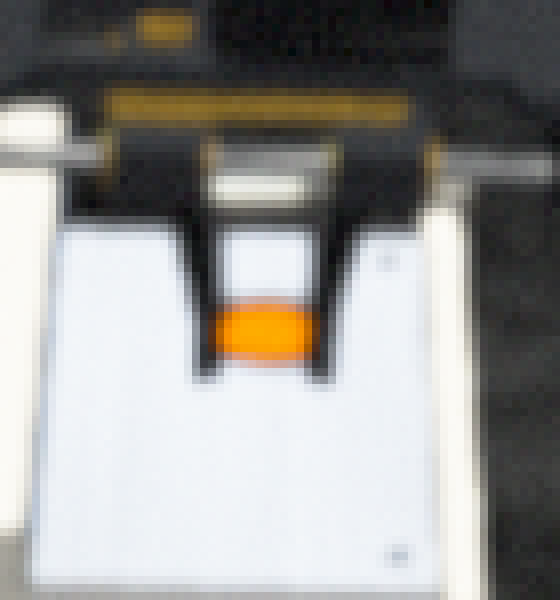

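>>> apply_moves(
  steps=[
    [[0.28, 0, 0, -5, 0, 0, 0], [0.28, 0, 0, -20, 0, 0, 0], [0.28, 0, 0, -45, 0, 0, 0], [0.28, 0, 0, -75, 0, 0, 0], [0.1, 0, 0, -100, 0, 0, 0], [0, 0, 20, -100, 0, 0, 7], [0, 0, 50, -100, 0, 0, 14], [0, 0, 80, -100, 0, 0, 21], [0, 0, 110, -100, 0, 0, 28], [0, 0, 130, -100, 0, 0, 35]],
  ],
)

```text
clock: 11.78
position: [0.7404, -0.0313, 0.1184]
tcp_rot: [0.0, 0.904, 0.427, 0.001]
wrist_force: [-1.2, 0.9, -0.2]
gripper_width: 0.0012
```

```bash
python3 -c "
from h import *
look(12); s=manip.state(); print(s['joints'],s['position'])
c=manip.camera('top'); save(c,'pics/top12.png')
go([.515,-.0004,.10],-3.2)"
```

```text
(np.float64(287.83561643835617), np.float64(191.02739726027397)) 73 z.038: [ 0.60552962 -0.03209931  0.038     ] z.029 [ 0.60456318 -0.04667414  0.029     ]
[ 0.35950243  0.62301887 -0.5484571   1.27644011  0.31880108  1.32262752
 -0.87396255] [ 0.74283702 -0.03130092  0.11781296]
shift [-118.9 -194.1   17.1] rot [ 0.   -0.15 54.03] yaw 50.83023606218521
```

View pics/s12zz.png

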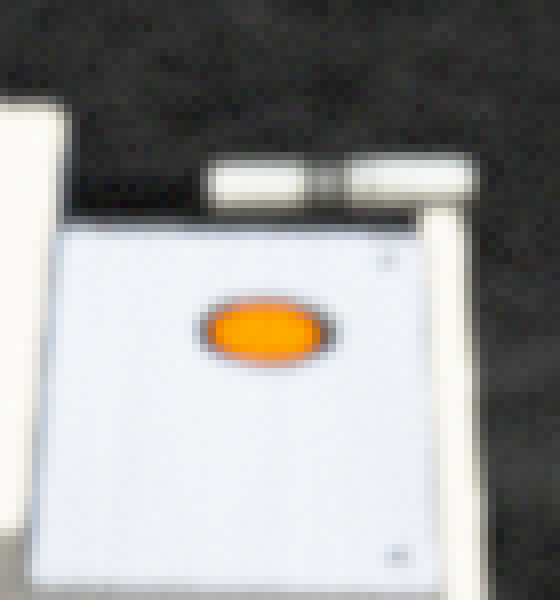

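>>> apply_moves(
  steps=[
    [[0, -15, -24, 0, 0, 0, 7], [0, -30, -48, 0, 0, 0, 14], [0, -45, -72, 0, 0, 0, 21], [0, -60, -97, 0, 0, 0, 28], [0, -75, -121, 0, 0, 0, 35], [0, -90, -145, 0, 0, 0, 42], [0, -105, -170, 0, 0, 0, 49], [0, -119, -194, 0, 0, 0, 54], [0, -119, -194, 10, 0, 0, 54], [0, -119, -194, 17, 0, 0, 54]],
  ],
)

```text
clock: 12.72
position: [0.5114, -0.0012, 0.1009]
tcp_rot: [0.001, 1.0, -0.025, 0.001]
wrist_force: [-0.4, 0.4, 0.1]
gripper_width: 0.0005
```

```bash
python3 - <<'E'
from h import *
s=manip.state(); print(s['joints'],s['position'])
go([.52,-.0007,.004],-3.2)
c=manip.camera("top"); save(c,"pics/top13.png"); a=cv2.imread("pics/top13.png")[130:270,210:400]; cv2.imwrite("pics/t13z.png",cv2.resize(a,None,fx=4,fy=4,interpolation=2))
c=manip.camera("side");save(c,"pics/side13.png"); a=cv2.imread("pics/side13.png")[110:260,200:400]; cv2.imwrite("pics/s13z.png",cv2.resize(a,None,fx=4,fy=4,interpolation=2))
E
```

```text
[ 0.4107525   0.13646119 -0.49200413  1.90877011  0.07412429  1.11152167
 -1.73081444] [ 0.51139572 -0.00124876  0.10089203]
shift [ 8.4 -1.2 96.9] rot [ 0.11 -0.13  0.34] yaw -2.85694546288954
```

View pics/t13z.png

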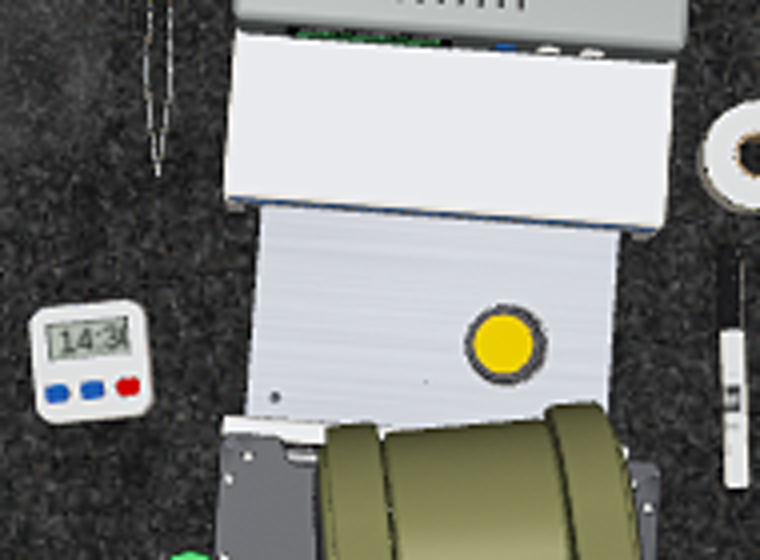

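View pics/s13z.png

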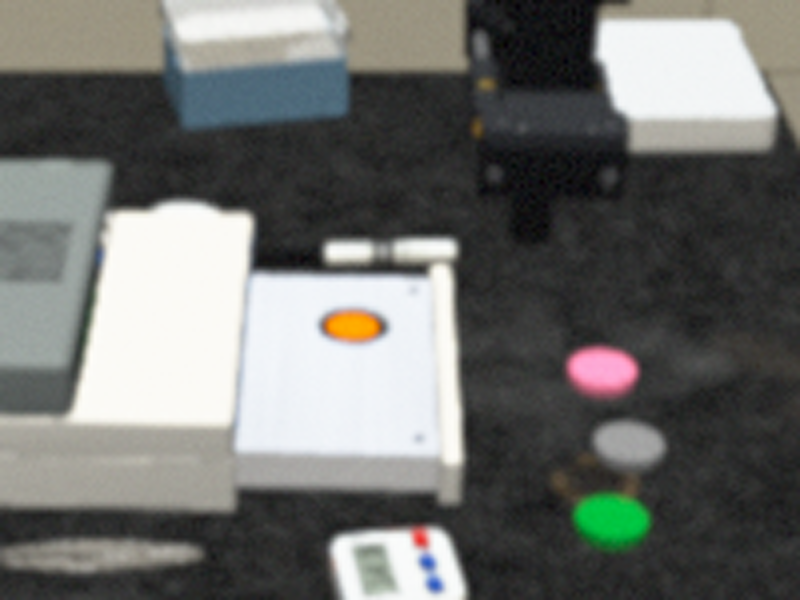

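>>> apply_moves(
  steps=[
    [[0, 4, -1, 20, 0, 0, 0.3], [0, 4, -1, 40, 0, 0, 0.3], [0, 4, -1, 60, 0, 0, 0.3], [0, 4, -1, 75, 0, 0, 0.3], [0, 4, -1, 85, 0, 0, 0.3], [0, 4, -1, 91, 0, 0, 0.3], [0, 4, -1, 95, 0, 0, 0.3], [0, 4, -1, 97, 0, 0, 0.3], [0, 4, -1, 97, 0, 0, 0.3]],
  ],
)

```text
clock: 13.57
position: [0.5168, -0.0005, 0.0032]
tcp_rot: [-0.0, 1.0, -0.029, 0.0]
wrist_force: [-0.5, -0.4, 0.0]
gripper_width: 0.0005
```

```bash
python3 - <<'E'
from h import *
c=manip.camera("side");save(c,"pics/side14.png"); a=cv2.imread("pics/side14.png")[130:230,260:380]; cv2.imwrite("pics/s14z.png",cv2.resize(a,None,fx=6,fy=6,interpolation=2))
for z in(.0,.02,.03): print(proj(c,[.515,.0,z]))
E
```

```text
[326.38463413 211.53344273]
[326.91781935 204.44856532]
[327.18791337 200.8596005 ]
```

View pics/s14z.png

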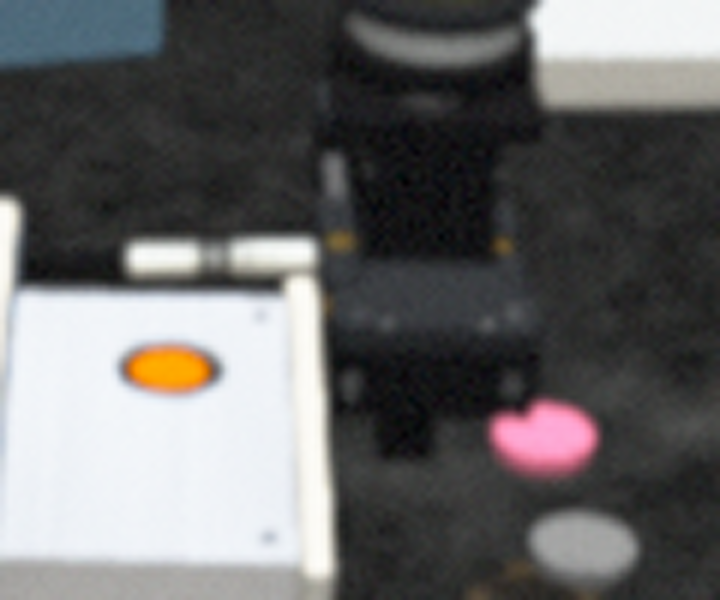

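```bash
python3 - <<'E'
from h import *
c=manip.camera("side")
for y in (.06,.08,.095):
    o,d=ray(c,(322,198.3)); k=(y-o[1])/d[1]; print(y,o+k*d)
for y in (.0,.015):
    o,d=ray(c,(327,206)); k=(y-o[1])/d[1]; print(y,o+k*d)
E
```

```text
0.06 [0.53609977 0.06       0.0754246 ]
0.08 [0.53893777 0.08       0.08816389]
0.095 [0.54106627 0.095      0.09771835]
0.0 [0.51453003 0.         0.01564486]
0.015 [0.51684341 0.015      0.02550465]
```

>>> apply_moves(
  steps=[
    [[0, 5, 0, 2, 0, 0, 0], [0, 10, 0, 4, 0, 0, 0], [0, 15, 0, 4, 0, 0, 0], [0, 18, 0, 4, 0, 0, 0], [0, 21, 0, 4, 0, 0, 0], [0, 24, 0, 4, 0, 0, 0], [0, 27, 0, 4, 0, 0, 0], [0, 30, 0, 4, 0, 0, 0], [0, 35, 0, 4, 0, 0, 0], [0, 40, 0, 4, 0, 0, 0]],
  ],
)

```text
clock: 14.5
position: [0.5562, -0.0028, -0.0013]
tcp_rot: [0.0, 1.0, -0.029, -0.0]
wrist_force: [-2.0, 0.8, 0.4]
gripper_width: 0.0002
```

```bash
python3 - <<'E'
from h import *
go([.5168+.15,-.0005-.0084,.0],-3.2)
c=manip.camera("side");save(c,"pics/side15.png"); a=cv2.imread("pics/side15.png")[130:230,230:350]; cv2.imwrite("pics/s15z.png",cv2.resize(a,None,fx=6,fy=6,interpolation=2))
E
```

```text
shift [110.8  -0.3  -1.4] rot [ 0.01  0.05 -0.11] yaw -3.310263112450995
```

View pics/s15z.png

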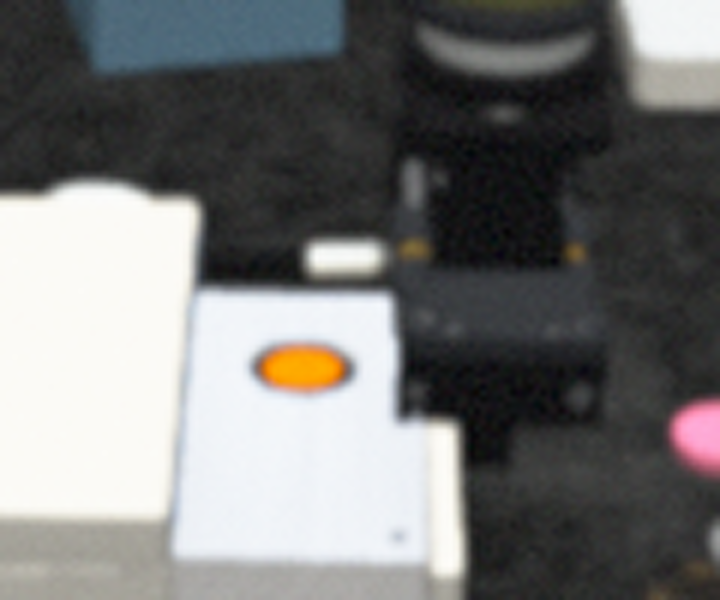

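>>> apply_moves(
  steps=[
    [[0, 6, 0, 0, 0, 0, 0], [0, 12, 0, 0, 0, 0, 0], [0, 18, 0, 0, 0, 0, 0], [0, 24, 0, 0, 0, 0, 0], [0, 30, 0, 0, 0, 0, 0], [0, 36, 0, 0, 0, 0, 0], [0, 42, 0, 0, 0, 0, 0], [0, 48, 0, 0, 0, 0, 0], [0, 54, 0, 0, 0, 0, 0], [0, 60, 0, 0, 0, 0, 0]],
  ],
)

```text
clock: 15.38
position: [0.6166, -0.0062, -0.0013]
tcp_rot: [-0.0, 1.0, -0.029, -0.0]
wrist_force: [-1.8, 1.6, -2.4]
gripper_width: 0.0004
```

>>> apply_moves(
  steps=[
    [[0, 5, 0, 0, 0, 0, 0], [0, 10, 0, 0, 0, 0, 0], [0, 15, 0, 0, 0, 0, 0], [0, 20, 0, 0, 0, 0, 0], [0, 25, 0, 0, 0, 0, 0], [0, 28, 0, 0, 0, 0, 0], [0, 31, 0, 0, 0, 0, 0], [0, 33, 0, 0, 0, 0, 0]],
  ],
)

```text
clock: 16.05
position: [0.6459, -0.0081, -0.0011]
tcp_rot: [0.0, 1.0, -0.029, -0.004]
wrist_force: [-15.3, 0.7, 10.6]
gripper_width: 0.0007
```

```bash
python3 - <<'E'
from h import *
c=manip.camera("side");save(c,"pics/side16.png"); a=cv2.imread("pics/side16.png")[130:240,200:340]; cv2.imwrite("pics/s16z.png",cv2.resize(a,None,fx=5,fy=5,interpolation=2))
c=manip.camera("top");save(c,"pics/top16.png"); a=cv2.imread("pics/top16.png")[130:270,210:400]; cv2.imwrite("pics/t16z.png",cv2.resize(a,None,fx=4,fy=4,interpolation=2))
print(manip.state()["wrist_force"],manip.state()["position"])
E
```

```text
[-11.89168809   1.03032643   6.62010026] [ 0.64578239 -0.00806234 -0.00108519]
```

View pics/s16z.png

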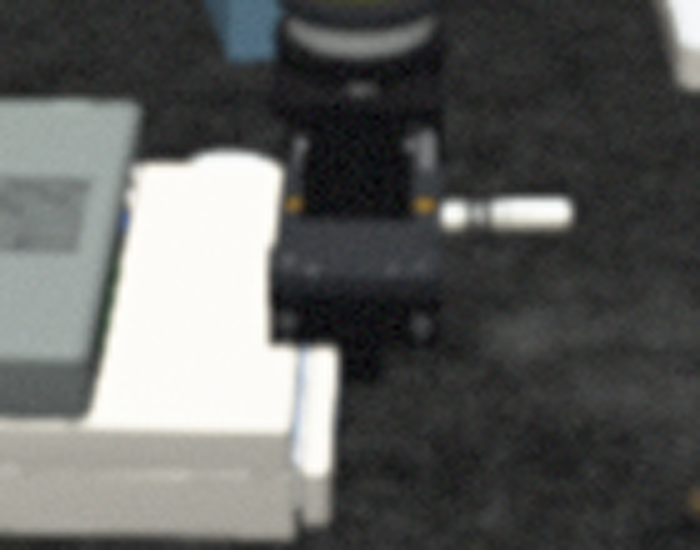

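View pics/t16z.png

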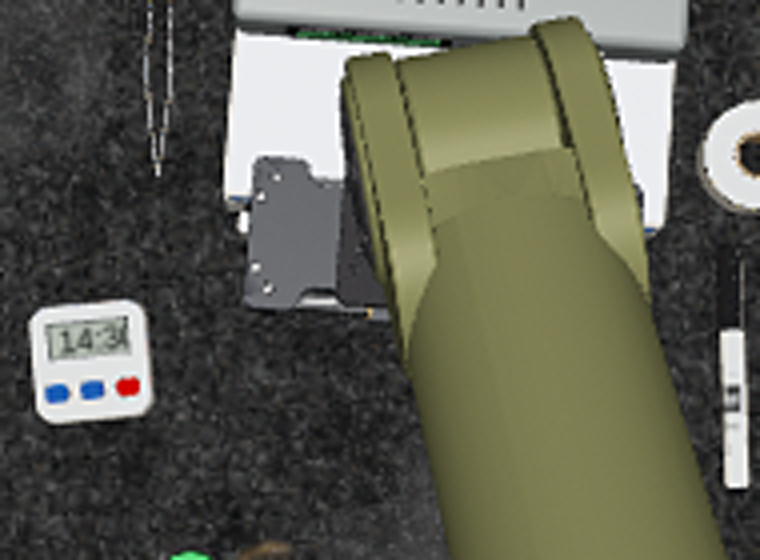

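>>> apply_moves(
  steps=[
    [[0, 1, 0, 0, 0, 0, 0], [0, 2, 0, 0, 0, 0, 0], [0, 2, 0, 0, 0, 0, 0], [0, 2, 0, 0, 0, 0, 0]],
  ],
)

```text
clock: 16.48
position: [0.6458, -0.0081, -0.0011]
tcp_rot: [0.001, 1.0, -0.029, -0.006]
wrist_force: [-15.5, 0.3, 11.0]
gripper_width: 0.0006
```

>>> apply_moves(
  steps=[
    [[0, -5, 0, 0, 0, 0, 0], [0, -15, 0, 0, 0, 0, 0], [0, -30, 0, 0, 0, 0, 0], [0, -50, 0, 0, 0, 0, 0], [0, -70, 0, -10, 0, 0, 0], [0, -90, 0, -30, 0, 0, 0], [0, -110, 0, -50, 0, 0, 0], [0, -130, 0, -70, 0, 0, 0], [0, -140, 0, -90, 0, 0, 0], [0, -140, 0, -100, 0, 0, 0]],
  ],
)

```text
clock: 17.32
position: [0.5123, -0.0006, 0.1023]
tcp_rot: [0.001, 1.0, -0.029, 0.003]
wrist_force: [-0.2, 0.5, 0.7]
gripper_width: 0.0004
```

```bash
python3 - <<'E'
from h import *
c=manip.camera("side");save(c,"pics/side17.png"); a=cv2.imread("pics/side17.png")[150:240,220:340]; cv2.imwrite("pics/s17z.png",cv2.resize(a,None,fx=6,fy=6,interpolation=2))
c=manip.camera("top");save(c,"pics/top17.png"); a=cv2.imread("pics/top17.png")[150:270,250:400]; cv2.imwrite("pics/t17z.png",cv2.resize(a,None,fx=5,fy=5,interpolation=2))
g=cv2.cvtColor(c["color"],cv2.COLOR_RGB2GRAY)
for x in(280,300,330,350): print(x,[int(v) for v in g[172:205,x]])
for x in(280,350): print(atz(c,(x,180),.063)[0],atz(c,(x,191),.035)[0])
E
```

```text
280 [234, 234, 235, 234, 234, 235, 233, 224, 58, 140, 223, 184, 235, 235, 235, 237, 222, 105, 62, 63, 57, 48, 48, 50, 63, 49, 54, 46, 44, 45, 36, 33, 37]
300 [234, 234, 234, 234, 234, 234, 235, 236, 225, 136, 81, 198, 217, 221, 236, 235, 237, 231, 110, 43, 30, 52, 47, 43, 44, 42, 41, 41, 40, 57, 45, 48, 47]
330 [234, 234, 234, 234, 234, 234, 234, 234, 235, 236, 227, 192, 70, 199, 218, 213, 236, 235, 236, 235, 166, 38, 53, 40, 43, 63, 45, 43, 29, 44, 56, 47, 39]
350 [234, 234, 234, 234, 234, 234, 234, 234, 234, 234, 235, 234, 226, 83, 126, 223, 181, 233, 235, 235, 238, 229, 84, 71, 35, 23, 36, 51, 50, 38, 42, 53, 40]
0.6763219013198296 0.6567070031820499
0.6788576068567193 0.6593432769714934
```

View pics/s17z.png

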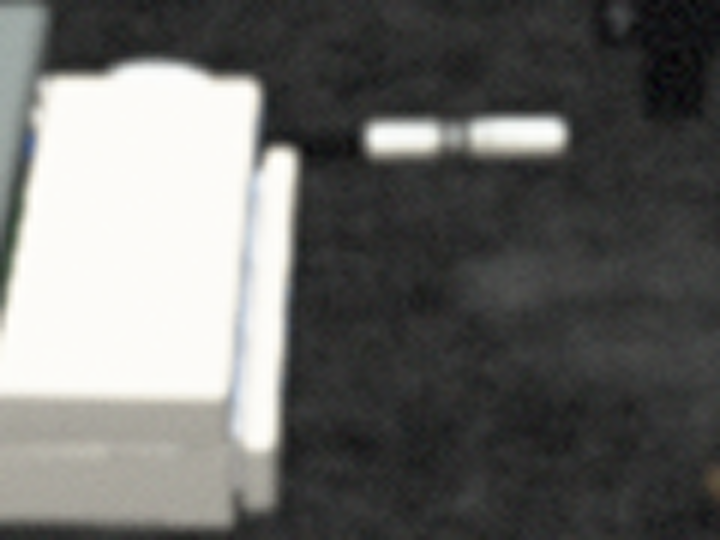

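View pics/t17z.png

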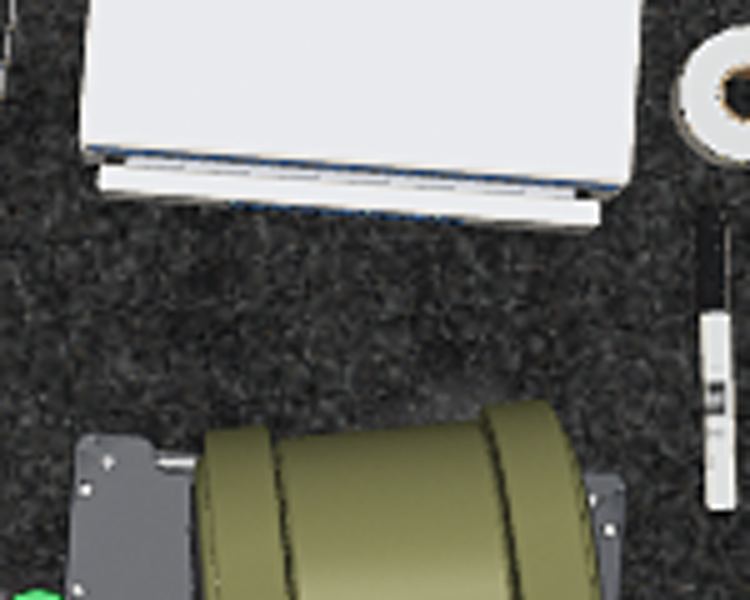

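```bash
python3 - <<'E'
from h import *
c=manip.camera("top")
def edge(f,x,a,b):
    g=cv2.cvtColor(cv2.imread(f),cv2.COLOR_BGR2GRAY).astype(float)[:,x]
    for r in range(b,a,-1):
        if g[r]<140<=g[r-1]: return r-1+(g[r-1]-140)/(g[r-1]-g[r])
X=np.array([.9984,-.056,0])
for x in(275,280,285,300,320,330,340,350):
    e0=edge("pics/top0.png",x,225,250);e1=edge("pics/top17.png",x,180,200)
    P0=atz(c,(x,e0),.035);P1=atz(c,(x,e1),.035);print(x,e0,e1,round((P1-P0)@X*1e3,1), (atz(c,(x,e1),.004)-atz(c,(x,e0),.004))@X*1e3)
E
```

```text
275 239.43778801843317 188.3877551020408 107.6 110.67656047826559
280 239.88181818181818 188.7008547008547 107.8 110.94170304050915
285 240.49700598802394 188.65925925925927 109.2 112.34946803700818
300 241.48936170212767 189.7520661157025 108.9 112.07807523749135
320 242.88679245283018 191.56204379562044 108.0 111.10650458676545
330 243.60377358490567 192.203125 108.1 111.2358627838755
340 244.52631578947367 192.703125 109.0 112.1140373753146
350 245.32857142857142 193.61379310344827 108.7 111.83858101978618
```

```bash
python3 - <<'E'
from h import *
c=manip.camera("top"); X=np.array([.9984,-.056,0])
g=cv2.cvtColor(c["color"],cv2.COLOR_RGB2GRAY).astype(float)
for x in(280,290,300,310,320,330,340,350):
    col=g[:,x]; r=next(r for r in range(172,195) if col[r]<180); e0=r-1+(col[r-1]-180)/(col[r-1]-col[r])+.0
    r=next(r for r in range(205,180,-1) if col[r-1]>140>=col[r]); e1=r-1+(col[r-1]-140)/(col[r-1]-col[r])
    print(x,round(e0,1),round(e1,1),[round(float((atz(c,(x,e0),.063)-atz(c,(x,e1),z))@X*1e3),1) for z in(.035,.03,.004)])
print(atz(c,(337,215.9),.03))
c=manip.camera("top")
for t in("panel","cell"):
    for r in manip.place_of(t,"top")[:2]: print(t,r["location"],r["confidence"],atz(c,r["location"],.02))
for t in("bench_timer","marker","forceps","label_roll"):
    for r in manip.place_of(t,"top")[:2]: print(t,r["confidence"],atz(c,r["location"],0))
E
```

```text
280 179.3 188.7 [16.3, 15.7, 12.6]
290 180.2 189.5 [16.0, 15.4, 12.4]
300 180.5 189.8 [15.8, 15.2, 12.1]
310 181.4 190.6 [15.8, 15.3, 12.2]
320 182.2 191.6 [16.0, 15.4, 12.4]
330 183.1 192.2 [15.5, 14.9, 11.9]
340 183.5 192.7 [15.8, 15.2, 12.1]
350 184.3 193.6 [15.9, 15.3, 12.2]
[ 0.60648045 -0.04714965  0.03      ]
panel [318.4, 189.3] 0.75 [ 0.6635589  -0.00748894  0.02      ]
bench_timer 0.86 [0.60280712 0.17722498 0.        ]
marker 0.97 [ 0.59705311 -0.17135087  0.        ]
forceps 0.45 [0.7684401  0.14489858 0.        ]
label_roll 0.96 [ 0.71345626 -0.18224592  0.        ]
```

```bash
python3 -c "
from h import *
s=manip.state();print(s['clock'],s['wrist_force']);print(manip.sign_off())"
```

```text
17.8667 [-0.45717988 -0.06024887 -0.56098217]
the job is handed in; nothing more can be done
None
```

I pushed the amber filter into the cell with two fingertips held slightly apart, without lifting it. I then pushed the drawer in with the fingers shut, backed the arm away and handed the job in at about 17.9 s.

**Filter:** Before closing, both cameras showed it flat and centred in the cell, about 1–2 mm off by my measurement. Once the drawer is shut the filter is out of sight, so I could not check it again.

**Drawer:**
- It met a hard stop at about 15 N and would not move further.
- The front panel's outer face then stood about 15.9 mm from the photometer's face. 15 mm would be fully home, so the joint is at roughly 0.119 m.
- I measured only about 108.5 mm of travel instead of 120 mm. This fits if the drawer started about 11 mm in, since the face was only about 64 mm from the cell.

**Other items:** The timer, marker, forceps and label roll were about 4–8 mm from where the networks first placed them. That is within their scatter, and I never touched them.

**Mismatch found:** The fingertips sat about 29 mm higher than the reported tool position implied. I set the pushing height from the pictures and from a light touch on the drawer (about 4 N).

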